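# Find the full reagent bottle by lifting and put it in the tray

### The job

Only one of the three identical small white bottles is full. Find out which by lifting them, and stand the full one upright in the small steel tray. Put any empty one you lift back upright where it stood, never in the tray, and set the bottles down rather than dropping them.

Things in the scene. Friction and masses are not known exactly. Their poses are not given: they have to be found in the camera images.
- bottle_1: one of three identical sealed white bottles, standing on the worktop: round, 100 mm tall, body 50 mm in diameter up to about 70 mm, screw cap 32 mm in diameter; origin at the centre of its underside, z up. The full one weighs 0.38 to 0.50 kg, the two empty ones 0.04 to 0.06 kg; which is full cannot be seen. Centres at least 85 mm apart.
- bottle_2: one of three identical sealed white bottles, standing on the worktop: round, 100 mm tall, body 50 mm in diameter up to about 70 mm, screw cap 32 mm in diameter; origin at the centre of its underside, z up. The full one weighs 0.38 to 0.50 kg, the two empty ones 0.04 to 0.06 kg; which is full cannot be seen. Centres at least 85 mm apart.
- bottle_3: one of three identical sealed white bottles, standing on the worktop: round, 100 mm tall, body 50 mm in diameter up to about 70 mm, screw cap 32 mm in diameter; origin at the centre of its underside, z up. The full one weighs 0.38 to 0.50 kg, the two empty ones 0.04 to 0.06 kg; which is full cannot be seen. Centres at least 85 mm apart.
- tray: shallow square stainless steel tray fixed on the worktop to the right of the bottles, 120 x 120 mm outside, 112 x 112 mm inside, floor 5 mm thick, rim 20 mm above the worktop; origin at the centre of its underside, at worktop height; x and y along its sides, z up
Mind the look-alikes: they are no part of the job. Leave any green or purple look-alike of the bottle_3 alone.

How it is judged:
At the end, for the whole second after the job is handed in: The full bottle (the one that bears on the tray with over 2 N) stands upright (within 7 degrees) and at rest on the floor of the tray, inside its rim (centre within 45 mm of the tray's centre); both empty bottles stand upright (within 7 degrees) and at rest within 40 mm of where they started (angle between each of bottle_1, bottle_2, bottle_3's own z axis and vertical below 0.12 rad and linear speed of each of bottle_1, bottle_2, bottle_3 below 0.02 m/s and ((horizontal distance between bottle_1 and tray below 0.045 m and z of bottle_1 in the frame of tray between 0 and 0.01 m and contact force between bottle_1 and tray above 2 N and distance of each of bottle_2, bottle_3 from where it was at the start of the episode below 0.04 m) or (horizontal distance between bottle_2 and tray below 0.045 m and z of bottle_2 in the frame of tray between 0 and 0.01 m and contact force between bottle_2 and tray above 2 N and distance of each of bottle_1, bottle_3 from where it was at the start of the episode below 0.04 m) or (horizontal distance between bottle_3 and tray below 0.045 m and z of bottle_3 in the frame of tray between 0 and 0.01 m and contact force between bottle_3 and tray above 2 N and distance of each of bottle_1, bottle_2 from where it was at the start of the episode below 0.04 m))); the robot touches nothing.
It fails at once if an empty bottle is stood in the tray (it rests there with the weight of an empty one) ((horizontal distance between bottle_1 and tray below 0.045 m and z of bottle_1 in the frame of tray between 0 and 0.01 m and contact force between bottle_1 and anything else below 1 N and contact force between bottle_1 and tray above 0.2 N and linear speed of bottle_1 below 0.005 m/s) or (horizontal distance between bottle_2 and tray below 0.045 m and z of bottle_2 in the frame of tray between 0 and 0.01 m and contact force between bottle_2 and anything else below 1 N and contact force between bottle_2 and tray above 0.2 N and linear speed of bottle_2 below 0.005 m/s) or (horizontal distance between bottle_3 and tray below 0.045 m and z of bottle_3 in the frame of tray between 0 and 0.01 m and contact force between bottle_3 and anything else below 1 N and contact force between bottle_3 and tray above 0.2 N and linear speed of bottle_3 below 0.005 m/s)).
It fails at once if a bottle is dropped: it falls untouched while more than 30 mm above the worktop ((contact force between bottle_1 and anything else below 0.02 N and height (world z) of bottle_1 above 0.03 m and linear speed of bottle_1 above 0.2 m/s) or (contact force between bottle_2 and anything else below 0.02 N and height (world z) of bottle_2 above 0.03 m and linear speed of bottle_2 above 0.2 m/s) or (contact force between bottle_3 and anything else below 0.02 N and height (world z) of bottle_3 above 0.03 m and linear speed of bottle_3 above 0.2 m/s)).
It also fails if it takes over 69 s, if anything falls off the work surface, if the arm or the gripper's body presses on something with over 40 N, if the wrist force passes 120 N, or if a joint passes its speed limit or range.

### The arm

A 6-joint arm with a two-finger parallel gripper is mounted at the origin on a cart in front of the work surface, level with it; the furniture and walls round the work are solid. World frame = base frame: x ahead of the robot, y to its left, z up, the work surface at z = 0. Lengths are in m, angles in rad, forces in N, time in s.
With the tool pointing down it reaches from about 0.25 to 0.775 m from the base axis. Payload 4 kg.
Tool frame: the origin (TCP) lies midway between the tips of the shut fingers; the grasp point (between the pads) lies 19 mm behind it; z points along the fingers, y is the direction in which the jaws open and shut (so a half turn about z gives the same grasp; the last joint's range is limited). The gripper opens to 94 mm and grips with 3 to 60 N. Pads are 16 mm wide; open, the fingers measure 119 mm over their backs; the gripper's body (75 mm by 177 mm) begins 78 mm behind the grasp point.
Start: joints at [-1.26, 0.087, 1.371, -0, 1.684, -0.103], TCP at [0.221, -0.504, 0.206] pointing down, gripper open.
Joint ranges: [-3.1, 3.1], [-0.76, 2.03], [0.27, 2.55], [-1.08, 4.22], [0.17, 2.65], [-2.57, 2.57]. Speed limits (rad/s): [2.79, 2.79, 3.14, 3.14, 3.14, 3.14].

### API

Orientations are given as [roll, pitch, yaw] about the fixed x, y, z axes, in that order (R = Rz(yaw) Ry(pitch) Rx(roll)).
In Python, from bench import robot gives the robot as it stands.
- The arm moves only by the tool servo_tool, never from a script. Its argument "rows" is a list of rows, each a list of 2 entries, a list of its own where there are three numbers: the shift along the tool's x, y, z normalised to -1 to 1, where 1 is 0.08 m, then the turn about the tool's z normalised to -1 to 1, where 1 is pi/2 rad. A call has 1 to 12 rows; each row is the pose to reach, as a shift and turn from the pose commanded when the call began, along the tool's axes at that moment; what a row does not reach only later rows make up. A row lasts 1/12 s, in which the tool goes at most 41.7 mm and 7.16 degrees, less where a joint would pass 70% of its speed; a pose out of reach is approached as far as the arm can. A call with a number of a shift or a turn outside -1 to 1 is refused whole. A call with a gripper value outside its range is refused whole. "grip" is the closure, from -1 (fully open) to 1 (shut), set as the call begins (left out, the last holds). The fingers move at their own pace and stop on an object; the grip force is fixed at half the most. Time passes only in rows, so rows that repeat a pose let the fingers close. It gives the time, the measured TCP pose, the force and the opening at its end, in the units of the state.
- robot.get_obs(): the state, without advancing time (a new reading comes with each control period).
- robot.snapshot(name): name is "scene" or "side" or "wrist"; returns a dict with "pixels" (420x560x3 uint8, red, green, blue), "camera_matrix" (3x3 intrinsics, pixels), "world_from_camera" (4x4, takes a point from camera to world coordinates). Camera axes: x right, y down, z forward; pixel columns grow to the right and rows downward; lengths in m; the calibration is good to about 2 mm. A picture is of the moment at which its call begins. There is no depth.
- robot.close_job(): hands the job in, once; it reports no verdict.
The state is a dict: "time": time; "joint_positions": joint angles; "qvel": joint speeds; "joint_torque": joint torques, N m; "tool_pos": TCP position; "ee_rot": TCP orientation; "wrist_force": force on the tool from outside, world axes, zero at the start; "wrist_torque": the same for the moment, N m; "width": finger opening in m.
Only numpy, scipy, OpenCV 4.12 (cv2) and the standard library are available. Lean on these libraries where they do the work, as an engineer would, in place of code of your own. Each camera call takes 0.05 s, during which the arm holds its last target.

## Working session

There is one attempt and no reset: what is moved stays moved. The work goes in short steps, Python scripts to look and compute and a tool call to move; the robot and the scene stay as the last step left them, time stands still between calls to the robot, and variables do not carry over. Pictures are saved under pics/ and viewed, and the job is handed in when it is done.

Besides the shell and the picture viewer there is one more tool, called after ">>>" as name(argument=value, ...) on one line, values as JSON. servo_tool: Moves the arm, as the interface text tells. Its arguments: {"type":"object","properties":{"rows":{"type":"array"},"grip":{"type":"number"}},"required":["rows"]}

```bash
mkdir -p pics; ls; python3 - <<'E'
from bench import robot
import cv2
o=robot.get_obs();print(o)
for n in ["scene","side"]:
    s=robot.snapshot(n);cv2.imwrite(f"pics/{n}0.png",s["pixels"][:,:,::-1]);print(n,s["camera_matrix"].round(1).tolist(),s["world_from_camera"].round(4).tolist())
E
```

```text
pics
{'time': 0.0, 'joint_positions': array([-1.26008580e+00,  8.79491761e-02,  1.37222279e+00,  4.90786672e-06,
        1.68356623e+00, -1.03087469e-01]), 'qvel': array([-0.00094806, -0.00120109,  0.0008677 , -0.00101241,  0.00016135,
        0.00105547]), 'joint_torque': array([ 6.46145090e-04, -3.40179348e+01, -3.02428007e+01,  7.16184033e-02,
        3.28880560e-02, -1.74578986e-04]), 'tool_pos': array([ 0.22099042, -0.50307233,  0.2043233 ]), 'ee_rot': array([-3.13945900e+00, -2.25638670e-04,  4.13798305e-01]), 'wrist_force': array([-0.6431112 , -0.98775999,  0.81879449]), 'wrist_torque': array([-0.06166962, -0.00400899,  0.00562098]), 'width': 0.09414628430971331}
scene [[532.1, 0.0, 281.6], [0.0, 532.1, 206.4], [0.0, 0.0, 1.0]] [[-0.5749, -0.3033, 0.7599, -0.3872], [-0.8178, 0.2435, -0.5215, 0.5913], [-0.0269, -0.9212, -0.388, 0.4871], [0.0, 0.0, 0.0, 1.0]]
side [[498.0, 0.0, 282.0], [0.0, 498.0, 213.5], [0.0, 0.0, 1.0]] [[-0.9396, -0.1622, 0.3014, 0.1073], [-0.3422, 0.4653, -0.8163, 0.9784], [-0.0078, -0.8702, -0.4927, 0.6106], [0.0, 0.0, 0.0, 1.0]]
```

View pics/scene0.png

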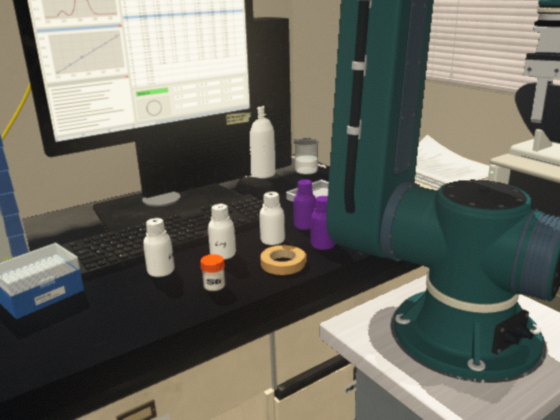

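View pics/side0.png

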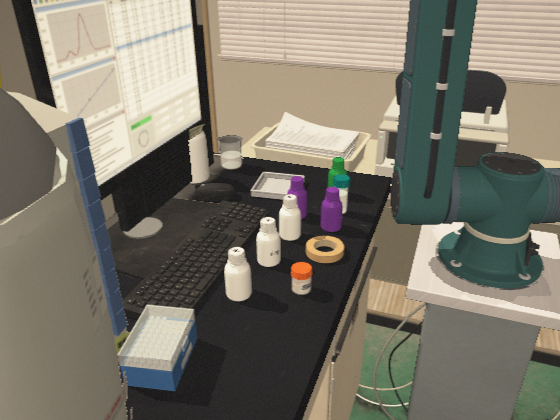

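Candidates in the scene view:
- White bottles with white caps at (158,248), (221,233) and (272,219). In the side view they are at (238,275), (268,243) and (290,219).
- Look-alikes are purple at (305,205) and (323,223), and in the side view green at (337,175) and a teal-capped bottle at (342,195).
- There is also a tall white wash bottle at (262,147) and an orange-capped jar at (213,272).

I choose the three white-capped ones and will check them in an enlarged crop.

```bash
python3 - <<'E'
import cv2
a=cv2.imread("pics/scene0.png")[170:310,130:350]
cv2.imwrite("pics/sc_crop.png",cv2.resize(a,None,fx=3.6,fy=3.6,interpolation=cv2.INTER_CUBIC))
a=cv2.imread("pics/side0.png")[150:310,200:400]
cv2.imwrite("pics/sd_crop.png",cv2.resize(a,None,fx=3.6,fy=3.6,interpolation=cv2.INTER_CUBIC))
E
```

```text
(no output)
```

View pics/sc_crop.png

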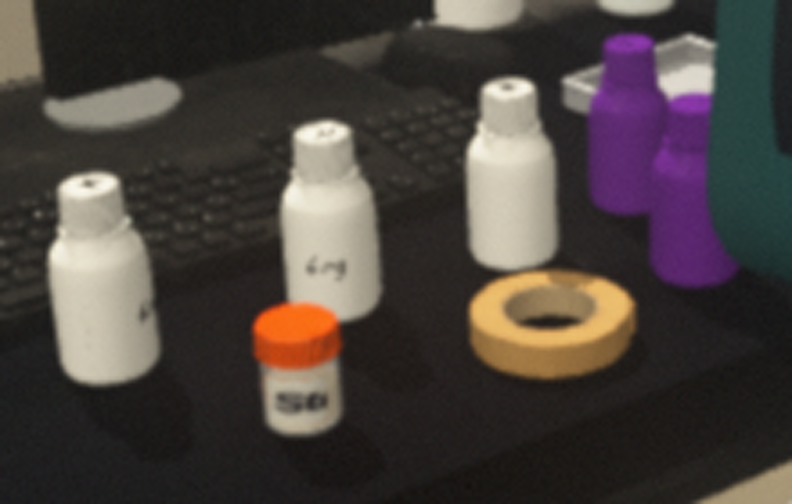

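View pics/sd_crop.png

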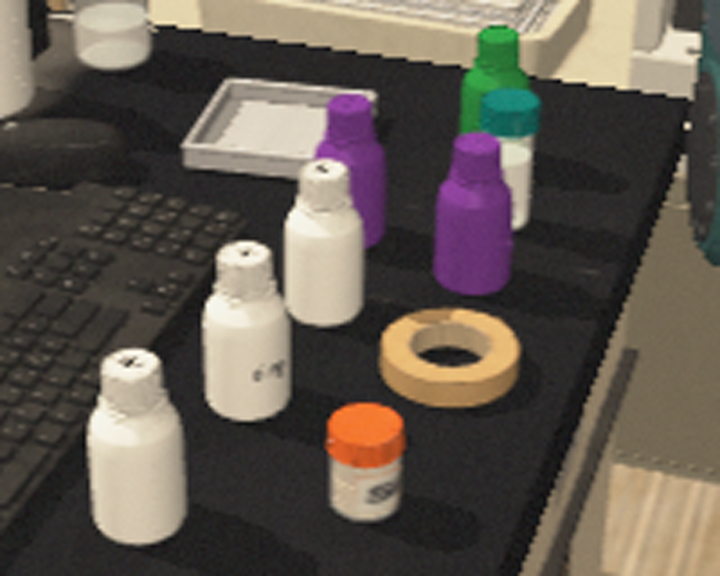

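The crop confirms it: the three white-capped bottles are identical, at scene crop cap tops (91,184), (324,133), (509,87). Purple, green and teal-capped ones are excluded. The tray rim is visible in the side crop, with corners at (228,81), (377,93) and (183,153).

```bash
cat > h.py <<'E'
import numpy as np
K={'scene':np.array([[532.1,0,281.6],[0,532.1,206.4],[0,0,1]]),'side':np.array([[498,0,282],[0,498,213.5],[0,0,1]])}
T={'scene':np.array([[-0.5749,-0.3033,0.7599,-0.3872],[-0.8178,0.2435,-0.5215,0.5913],[-0.0269,-0.9212,-0.388,0.4871]]),'side':np.array([[-0.9396,-0.1622,0.3014,0.1073],[-0.3422,0.4653,-0.8163,0.9784],[-0.0078,-0.8702,-0.4927,0.6106]])}
def ray(c,u,v,z,K_=None,T_=None):
    k=K[c] if K_ is None else K_; t=T[c] if T_ is None else T_
    d=t[:3,:3]@np.linalg.inv(k)@[u,v,1]; o=t[:3,3]
    return o+d*(z-o[2])/d[2]
E
python3 - <<'E'
from h import *
for p in [(91,184),(324,133),(509,87)]: print('sc',ray('scene',130+p[0]/3.6,170+p[1]/3.6,.1).round(3))
for p in [(132,360),(246,252),(325,170)]: print('sd',ray('side',200+p[0]/3.6,150+p[1]/3.6,.1).round(3))
print("bases")
for p in [(110,362),(335,301),(513,251)]: print('sc',ray('scene',130+p[0]/3.6,170+p[1]/3.6,0).round(3))
for p in [(228,81),(377,93),(183,153)]: print('tray sd',ray('side',200+p[0]/3.6,150+p[1]/3.6,.02).round(3))
print("others sd")
for n,p,z in [('purpA',(349,104),.1),('purpB',(476,144),.1),('green',(498,36),.1),('teal',(511,100),.09),('jar',(366,420),.06),('tape',(450,340),.02)]: print(n,ray('side',200+p[0]/3.6,150+p[1]/3.6,z).round(3))
E
```

```text
sc [0.457 0.286 0.1  ]
sc [0.442 0.163 0.1  ]
sc [0.435 0.051 0.1  ]
sd [0.452 0.288 0.1  ]
sd [0.437 0.167 0.1  ]
sd [0.427 0.058 0.1  ]
bases
sc [0.457 0.289 0.   ]
sc [0.444 0.164 0.   ]
sc [0.434 0.053 0.   ]
tray sd [ 0.599 -0.203  0.02 ]
tray sd [ 0.482 -0.22   0.02 ]
tray sd [ 0.583 -0.078  0.02 ]
others sd
purpA [ 0.443 -0.036  0.1  ]
purpB [ 0.349 -0.007  0.1  ]
green [ 0.379 -0.177  0.1  ]
teal [ 0.349 -0.097  0.09 ]
jar [0.339 0.245 0.06 ]
tape [0.334 0.097 0.02 ]
```

>>> servo_tool(rows=[[[0.375,-0.38,0],0.07],[[0.75,-0.76,0],0.15],[[0.75,-0.76,0],0.264],[[0.75,-0.76,0],0.264]], grip=-0.5)

```text
time: 0.43
tool_pos: [0.2524, -0.4216, 0.2052]
ee_rot: [-3.141, 0.0, -0.003]
wrist_force: [-0.3, 0.1, -0.2]
width: 0.0721
```

>>> servo_tool(rows=[[[0.2,-0.5,0],0],[[0.4,-1,0],0]])

```text
time: 0.6
tool_pos: [0.2822, -0.3459, 0.2043]
ee_rot: [-3.14, 0.001, -0.004]
wrist_force: [0.5, -0.3, -0.2]
width: 0.0706
```

>>> servo_tool(rows=[[[0.2,-0.5,0],0],[[0.4,-1,0],0]])

```text
time: 0.77
tool_pos: [0.3136, -0.2673, 0.2048]
ee_rot: [-3.141, 0.0, -0.002]
wrist_force: [1.0, 0.4, 1.1]
width: 0.0703
```

>>> servo_tool(rows=[[[0.2,-0.5,0],0],[[0.4,-1,0],0]])

```text
time: 0.93
tool_pos: [0.3446, -0.1898, 0.2051]
ee_rot: [-3.141, 0.0, -0.002]
wrist_force: [1.4, -0.1, -0.1]
width: 0.0705
```

>>> servo_tool(rows=[[[0.2,-0.5,0],0],[[0.4,-1,0],0]])

```text
time: 1.1
tool_pos: [0.3757, -0.1124, 0.2052]
ee_rot: [3.141, -0.0, -0.001]
wrist_force: [1.0, 0.4, 0.2]
width: 0.0705
```

>>> servo_tool(rows=[[[0.15,-0.5,0],0],[[0.3,-1,0],0],[[0.3,-1,0],0],[[0.3,-1,0],0]])

```text
time: 1.43
tool_pos: [0.3997, -0.0323, 0.205]
ee_rot: [3.141, 0.001, 0.005]
wrist_force: [-0.1, -0.3, -0.1]
width: 0.0702
```

Time is ample, so I'll take a wrist view from here to refine the positions.

```bash
python3 - <<'E'
from bench import robot
import cv2,numpy as np
s=robot.snapshot("wrist");cv2.imwrite("pics/w1.png",s["pixels"][:,:,::-1]);np.savez("w1.npz",K=s["camera_matrix"],T=s["world_from_camera"]);print(s["world_from_camera"].round(3))
s=robot.snapshot("side");cv2.imwrite("pics/sd1.png",s["pixels"][:,:,::-1])
E
```

```text
[[ 0.005 -0.958 -0.286  0.485]
 [-1.    -0.005 -0.002 -0.032]
 [ 0.     0.286 -0.958  0.385]
 [ 0.     0.     0.     1.   ]]
```

View pics/w1.png

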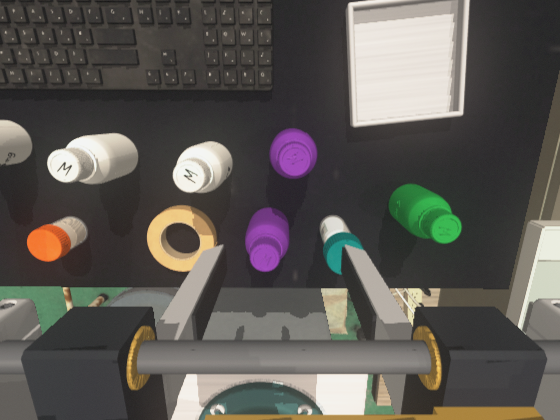

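View pics/sd1.png

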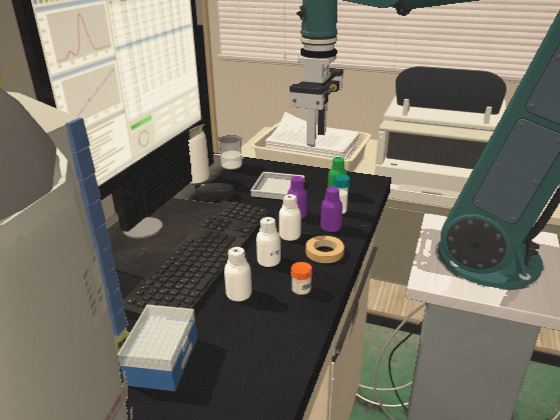

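The wrist view shows cap tops at C (190,173) and B (68,165). The tray rim corners are about (347,3), (353,126) and (464,114).

```bash
python3 - <<'E'
from h import *
w=np.load("w1.npz")
f=lambda u,v,z:ray('',u,v,z,w['K'],w['T']).round(4)
print('C',f(190,173,.1),'B',f(68,165,.1))
for p in [(347,3),(353,126),(464,114)]: print('tray',f(*p,.02))
print('kbd',f(200,92,.02)); print('teal',f(343,246,.09),'purpA',f(294,156,.1))
E
```

```text
C [0.4359 0.052  0.1   ] B [0.4425 0.1605 0.1   ]
tray [ 0.5942 -0.0949  0.02  ]
tray [ 0.4755 -0.1089  0.02  ]
tray [ 0.4888 -0.2296  0.02  ]
kbd [0.5099 0.0579 0.02  ]
teal [ 0.3616 -0.092   0.09  ] purpA [ 0.4515 -0.0415  0.1   ]
```

>>> servo_tool(rows=[[[0.22,-0.5,0],0],[[0.44,-1,0],0],[[0.44,-1,0.2],0]])

```text
time: 1.78
tool_pos: [0.4384, 0.0477, 0.1921]
ee_rot: [-3.139, -0.007, -0.0]
wrist_force: [0.6, -0.8, 0.6]
width: 0.0709
```

>>> servo_tool(rows=[[[0,-0.05,0.3],0],[[0,-0.05,0.6],0],[[0,-0.05,0.6],0],[[0,-0.05,0.6],0]])

```text
time: 2.12
tool_pos: [0.4341, 0.0478, 0.1403]
ee_rot: [3.141, 0.004, -0.004]
wrist_force: [0.4, -0.3, 1.1]
width: 0.0702
```

```bash
python3 - <<'E'
from bench import robot
import cv2,numpy as np
s=robot.snapshot("wrist");cv2.imwrite("pics/w2.png",s["pixels"][:,:,::-1]);np.savez("w2.npz",K=s["camera_matrix"],T=s["world_from_camera"])
s=robot.snapshot("side");cv2.imwrite("pics/sd2.png",cv2.resize(s["pixels"][80:290,180:400,::-1],None,fx=2.8,fy=2.8))
E
```

```text
(no output)
```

View pics/w2.png

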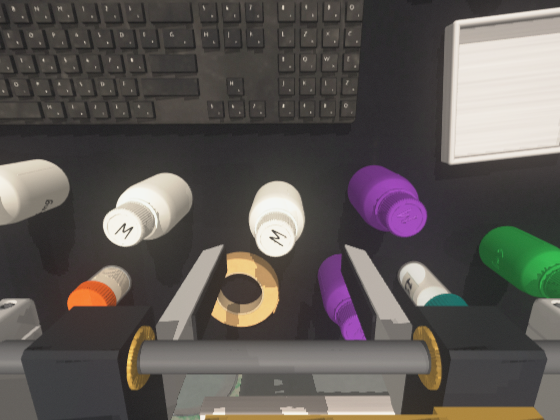

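View pics/sd2.png

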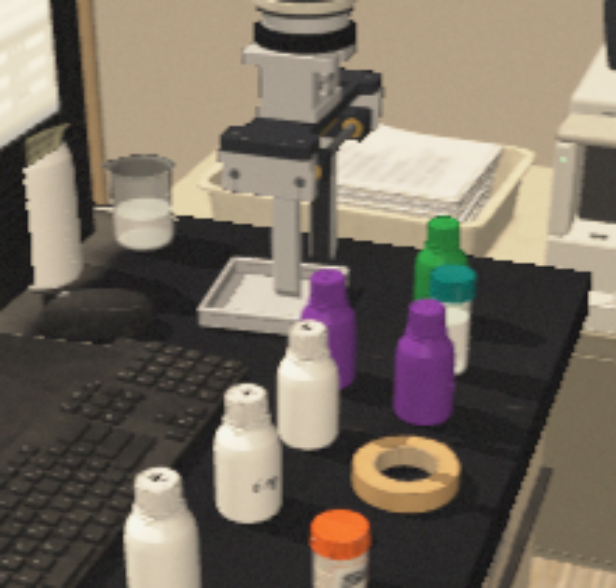

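```bash
python3 - <<'E'
from h import *
w=np.load("w2.npz")
f=lambda u,v,z:ray('',u,v,z,w['K'],w['T']).round(4)
print('C',f(277,238,.1),'B',f(124,231,.1),f(445,22,.02),f(451,161,.02),'purA',f(405,216,.1),'purB',f(345,310,.1))
print(w['K'],w['T'].round(3))
E
```

```text
C [0.4332 0.0524 0.1   ] B [0.4392 0.1646 0.1   ] [ 0.594  -0.0878  0.02  ] [ 0.4784 -0.1098  0.02  ] purA [ 0.4498 -0.0404  0.1   ] purB [ 0.3717 -0.001   0.1   ]
[[318.23875583   0.         283.60122731]
 [  0.         318.23875583 211.97868199]
 [  0.           0.           1.        ]] [[-0.005 -0.958 -0.288  0.519]
 [-1.     0.004  0.001  0.047]
 [ 0.     0.288 -0.958  0.32 ]
 [ 0.     0.     0.     1.   ]]
```

>>> servo_tool(rows=[[[0,-0.04,0.3],0],[[0,-0.04,0.6],0],[[0,-0.04,0.8],0],[[0,-0.04,0.8],0]])

```text
time: 2.55
tool_pos: [0.4337, 0.052, 0.0758]
ee_rot: [3.141, 0.004, -0.002]
wrist_force: [-1.2, -0.1, -0.6]
width: 0.0705
```

>>> servo_tool(rows=[[[0,0,0.2],0],[[0,0,0.4],0],[[0,0,0.5],0],[[0,0,0.5],0],[[0,0,0.5],0]])

```text
time: 2.97
tool_pos: [0.436, 0.0524, 0.0388]
ee_rot: [3.141, -0.002, -0.001]
wrist_force: [0.6, 0.1, -0.4]
width: 0.0705
```

>>> servo_tool(rows=[[[0,0,0.12],0],[[0,0,0.12],0]])

```text
time: 3.13
tool_pos: [0.4351, 0.0526, 0.0277]
ee_rot: [3.141, -0.0, -0.001]
wrist_force: [-0.1, -0.1, -0.3]
width: 0.0706
```

>>> servo_tool(rows=[[[0,0,0],0],[[0,0,0],0],[[0,0,0],0],[[0,0,0],0],[[0,0,0],0],[[0,0,0],0]], grip=1)

```text
time: 3.63
tool_pos: [0.4353, 0.0528, 0.0282]
ee_rot: [-3.142, -0.001, -0.001]
wrist_force: [-0.5, 0.8, 1.0]
width: 0.0495
```

>>> servo_tool(rows=[[[0,0,-0.1],0],[[0,0,-0.25],0],[[0,0,-0.4],0],[[0,0,-0.5],0],[[0,0,-0.5],0],[[0,0,-0.5],0],[[0,0,-0.5],0],[[0,0,-0.5],0]])

```text
time: 4.3
tool_pos: [0.4344, 0.0527, 0.067]
ee_rot: [3.141, 0.002, -0.001]
wrist_force: [0.2, -0.3, -1.1]
width: 0.0489
```

>>> servo_tool(rows=[[[0,0,0],0],[[0,0,0],0],[[0,0,0],0]])

```text
time: 4.55
tool_pos: [0.4348, 0.0527, 0.0675]
ee_rot: [3.141, 0.001, -0.001]
wrist_force: [0.5, 0.4, 0.6]
width: 0.0493
```

```bash
python3 - <<'E'
from bench import robot
import cv2,numpy as np
o=robot.get_obs();print(o['wrist_force'],o['width'],o['joint_torque'])
s=robot.snapshot("side");cv2.imwrite("pics/sd3.png",cv2.resize(s["pixels"][80:290,180:400,::-1],None,fx=2.8,fy=2.8))
print(robot.get_obs()['wrist_force'])
E
```

```text
[0.47086684 0.3819783  0.60158187] 0.04925251502769864 [ 9.50178655e-04 -2.46389043e+01 -2.86331517e+01  1.58483681e-02
 -6.71781879e-02 -1.66830807e-05]
[ 0.23023621  0.86831323 -0.29361187]
```

View pics/sd3.png

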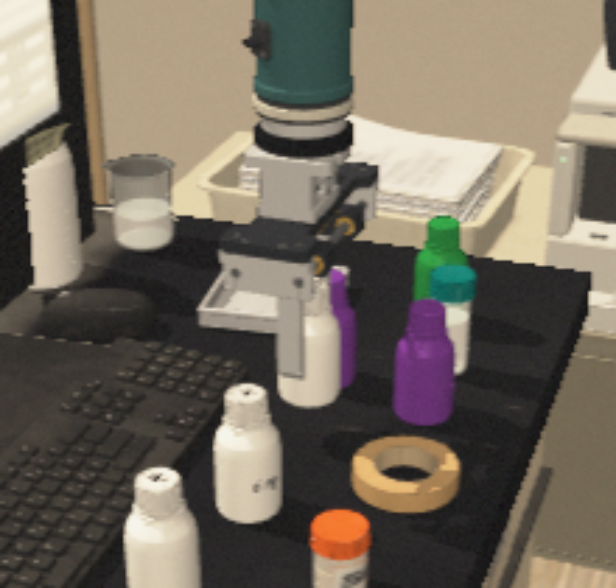

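The bottle is lifted (its base rose from crop row 445 to 403) and the wrist force is about 0, so C is empty. I'll put it back.

>>> servo_tool(rows=[[[0,0,0.15],0],[[0,0,0.3],0],[[0,0,0.4],0],[[0,0,0.45],0],[[0,0,0.48],0],[[0,0,0.5],0],[[0,0,0.5],0],[[0,0,0.5],0]])

```text
time: 5.27
tool_pos: [0.4356, 0.0527, 0.0284]
ee_rot: [3.142, -0.001, -0.001]
wrist_force: [-0.0, 0.0, -0.8]
width: 0.0491
```

>>> servo_tool(rows=[[[0,0,0],0],[[0,0,0],0],[[0,0,0],0],[[0,0,0],0],[[0,0,0],0]], grip=-0.5)

```text
time: 5.68
tool_pos: [0.4351, 0.0527, 0.0279]
ee_rot: [3.142, -0.0, -0.001]
wrist_force: [0.4, -0.5, -0.3]
width: 0.0706
```

>>> servo_tool(rows=[[[0,0,-0.15],0],[[0,0,-0.4],0],[[0,0,-0.7],0],[[0,0,-1],0],[[0,0,-1],0]])

```text
time: 6.1
tool_pos: [0.4385, 0.0527, 0.1131]
ee_rot: [3.141, -0.01, -0.001]
wrist_force: [0.8, 0.3, 0.3]
width: 0.0706
```

>>> servo_tool(rows=[[[0,0,-0.3],0],[[0,0,-0.6],0],[[0,0,-0.6],0],[[0,0,-0.6],0]])

```text
time: 6.43
tool_pos: [0.4358, 0.0527, 0.1564]
ee_rot: [3.141, -0.002, -0.001]
wrist_force: [0.3, 0.0, -0.4]
width: 0.0702
```

```bash
python3 - <<'E'
from bench import robot
import cv2,numpy as np
s=robot.snapshot("wrist");cv2.imwrite("pics/w4.png",s["pixels"][:,:,::-1]);np.savez("w4.npz",K=s["camera_matrix"],T=s["world_from_camera"])
E
```

```text
(no output)
```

View pics/w4.png

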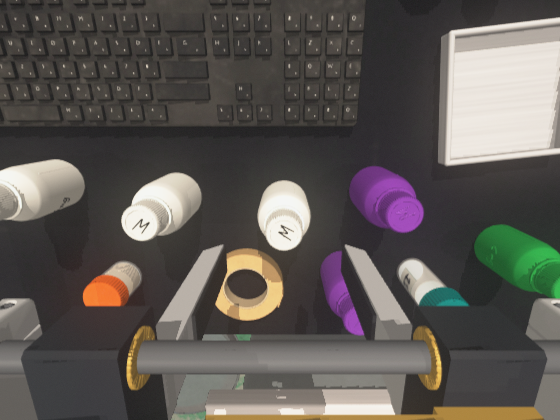

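C stands again, with its cap at (286,231). B's cap is at (142,222). Next is B.

```bash
python3 - <<'E'
from h import *
w=np.load("w4.npz")
f=lambda u,v,z:ray('',u,v,z,w['K'],w['T']).round(4)
print('C',f(286,231,.1),'B',f(142,222,.1))
E
```

```text
C [0.4348 0.0506 0.1   ] B [0.4424 0.1631 0.1   ]
```

>>> servo_tool(rows=[[[0.03,-0.35,0],0],[[0.06,-0.7,0],0],[[0.06,-0.7,0],0]])

```text
time: 6.73
tool_pos: [0.4387, 0.1118, 0.1534]
ee_rot: [-3.14, 0.004, 0.003]
wrist_force: [-0.5, -0.0, -0.5]
width: 0.0705
```

>>> servo_tool(rows=[[[0,-0.35,0],0],[[0,-0.68,0],0],[[0,-0.68,0],0],[[0,-0.68,0],0]])

```text
time: 7.07
tool_pos: [0.4389, 0.1631, 0.1539]
ee_rot: [3.14, 0.003, 0.001]
wrist_force: [0.5, -0.1, -0.1]
width: 0.0705
```

```bash
python3 - <<'E'
from bench import robot
import cv2,numpy as np
s=robot.snapshot("wrist");cv2.imwrite("pics/w5.png",s["pixels"][:,:,::-1]);np.savez("w5.npz",K=s["camera_matrix"],T=s["world_from_camera"])
E
```

```text
(no output)
```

View pics/w5.png

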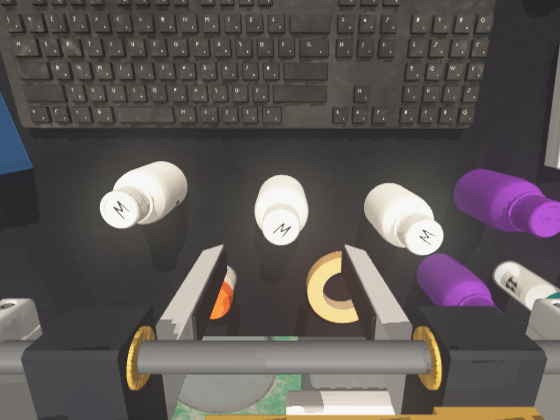

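B is centred between the fingers at (281,228), and nothing is in the fingers' way. Descend and grasp.

>>> servo_tool(rows=[[[0.02,0,0.3],0],[[0.02,0,0.6],0],[[0.02,0,0.9],0],[[0.02,0,0.9],0]])

```text
time: 7.45
tool_pos: [0.4375, 0.1607, 0.0781]
ee_rot: [3.138, 0.011, -0.003]
wrist_force: [-0.8, 0.2, -0.3]
width: 0.0703
```

>>> servo_tool(rows=[[[0,0,0.25],0],[[0,0,0.5],0],[[0,0,0.68],0],[[0,0,0.68],0],[[0,0,0.68],0]])

```text
time: 7.87
tool_pos: [0.4415, 0.1623, 0.0297]
ee_rot: [3.141, 0.001, -0.002]
wrist_force: [0.7, 0.1, 0.8]
width: 0.0705
```

>>> servo_tool(rows=[[[0,0,0],0],[[0,0,0],0],[[0,0,0],0],[[0,0,0],0],[[0,0,0],0],[[0,0,0],0]], grip=1)

```text
time: 8.37
tool_pos: [0.4425, 0.1635, 0.0308]
ee_rot: [-3.141, -0.002, -0.001]
wrist_force: [-0.7, -0.4, 6.1]
width: 0.0497
```

>>> servo_tool(rows=[[[0,0,-0.1],0],[[0,0,-0.25],0],[[0,0,-0.4],0],[[0,0,-0.5],0],[[0,0,-0.5],0],[[0,0,-0.5],0],[[0,0,-0.5],0],[[0,0,-0.5],0]])

```text
time: 9.03
tool_pos: [0.4408, 0.1629, 0.0685]
ee_rot: [3.141, 0.002, -0.001]
wrist_force: [-0.2, 0.2, -0.1]
width: 0.0493
```

>>> servo_tool(rows=[[[0,0,0],0],[[0,0,0],0],[[0,0,0],0]])

```text
time: 9.28
tool_pos: [0.4413, 0.163, 0.0691]
ee_rot: [3.141, 0.001, -0.001]
wrist_force: [-0.2, 0.4, -0.6]
width: 0.049
```

```bash
python3 - <<'E'
from bench import robot
import cv2,numpy as np
s=robot.snapshot("side");cv2.imwrite("pics/sd6.png",cv2.resize(s["pixels"][80:290,180:400,::-1],None,fx=2.8,fy=2.8))
o=robot.get_obs();print(o['wrist_force'],o['width'],o['joint_torque'])
E
```

```text
[-0.16612517 -0.60314027 -0.80919452] 0.04942522069825864 [ 5.44432278e-04 -2.78051770e+01 -2.86597985e+01 -2.01532559e-03
 -7.01970141e-02 -1.18851531e-06]
```

View pics/sd6.png

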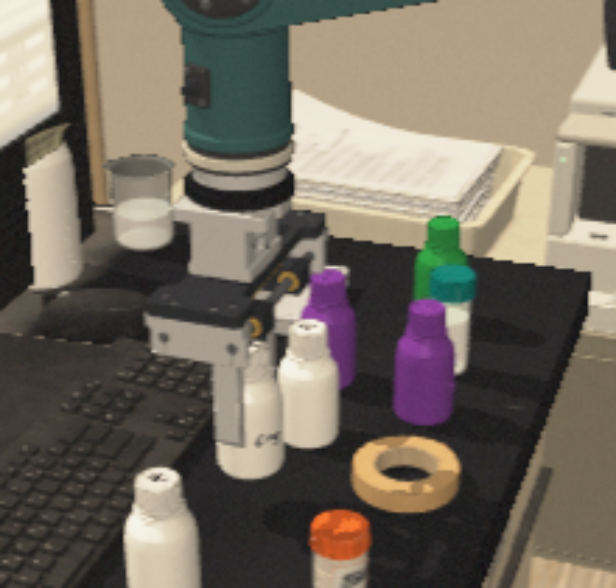

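B is lifted (base at crop row 475, previously 520) and Fz is about −0.6 N, so B is empty as well. C is standing at (308,380). I'll return B and go to A.

>>> servo_tool(rows=[[[0,0,0.15],0],[[0,0,0.3],0],[[0,0,0.4],0],[[0,0,0.45],0],[[0,0,0.48],0],[[0,0,0.49],0],[[0,0,0.49],0],[[0,0,0.49],0]])

```text
time: 10.0
tool_pos: [0.4419, 0.1632, 0.0308]
ee_rot: [-3.141, -0.001, -0.001]
wrist_force: [-0.1, -0.5, 2.2]
width: 0.049
```

>>> servo_tool(rows=[[[0,0,0],0],[[0,0,0],0],[[0,0,0],0],[[0,0,0],0],[[0,0,0],0]], grip=-0.5)

```text
time: 10.42
tool_pos: [0.4416, 0.1631, 0.0302]
ee_rot: [3.142, -0.0, -0.001]
wrist_force: [-0.4, 0.2, 0.2]
width: 0.0701
```

>>> servo_tool(rows=[[[0,0,-0.15],0],[[0,0,-0.4],0],[[0,0,-0.7],0],[[0,0,-1],0],[[0,0,-1],0]])

```text
time: 10.83
tool_pos: [0.4449, 0.1639, 0.1157]
ee_rot: [-3.139, -0.01, -0.001]
wrist_force: [1.4, -0.8, 0.8]
width: 0.0704
```

>>> servo_tool(rows=[[[0,0,-0.3],0],[[0,0,-0.6],0],[[0,0,-0.6],0],[[0,0,-0.6],0]])

```text
time: 11.17
tool_pos: [0.4423, 0.1633, 0.1588]
ee_rot: [-3.141, -0.002, -0.001]
wrist_force: [-0.0, 0.2, -0.4]
width: 0.0707
```

>>> servo_tool(rows=[[[0.08,-0.35,0],0],[[0.16,-0.75,0],0],[[0.16,-0.75,0],0]])

```text
time: 11.42
tool_pos: [0.4538, 0.2264, 0.1555]
ee_rot: [-3.14, 0.003, 0.002]
wrist_force: [-0.5, -0.2, 0.2]
width: 0.0703
```

>>> servo_tool(rows=[[[0,-0.35,0],0],[[0,-0.75,0],0],[[0,-0.75,0],0],[[0,-0.75,0],0]])

```text
time: 11.75
tool_pos: [0.4533, 0.2831, 0.1558]
ee_rot: [3.139, 0.004, 0.001]
wrist_force: [-0.3, -0.2, -0.4]
width: 0.0706
```

```bash
python3 - <<'E'
from bench import robot
import cv2,numpy as np
s=robot.snapshot("wrist");cv2.imwrite("pics/w7.png",s["pixels"][:,:,::-1]);np.savez("w7.npz",K=s["camera_matrix"],T=s["world_from_camera"])
E
```

```text
(no output)
```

View pics/w7.png

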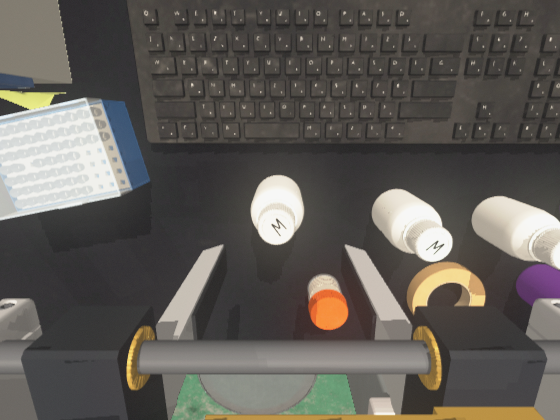

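B stands at (433,243). A's cap is at (276,224), nearly centred. The tip rack at (120,150) is clear of the fingers.

```bash
python3 - <<'E'
from h import *
w=np.load("w7.npz")
f=lambda u,v,z:ray('',u,v,z,w['K'],w['T']).round(4)
print('A',f(276,224,.1),'B',f(433,241,.1),'rack',f(148,180,.05),w['T'][:,3].round(3))
E
```

```text
A [0.458  0.2887 0.1   ] B [0.4438 0.164  0.1   ] rack [0.483  0.4058 0.05  ] [0.539 0.283 0.335 1.   ]
```

>>> servo_tool(rows=[[[0.02,-0.04,0.3],0],[[0.02,-0.04,0.6],0],[[0.02,-0.04,0.9],0],[[0.02,-0.04,0.9],0],[[0.02,-0.04,0.9],0]])

```text
time: 12.22
tool_pos: [0.4549, 0.2844, 0.0845]
ee_rot: [3.139, 0.004, -0.002]
wrist_force: [0.1, 0.0, -0.0]
width: 0.0705
```

>>> servo_tool(rows=[[[0.02,-0.03,0.25],0],[[0.02,-0.03,0.5],0],[[0.02,-0.03,0.66],0],[[0.02,-0.03,0.66],0],[[0.02,-0.03,0.66],0]])

```text
time: 12.63
tool_pos: [0.4584, 0.2884, 0.0347]
ee_rot: [-3.141, -0.001, -0.002]
wrist_force: [0.7, 0.3, 0.0]
width: 0.0705
```

>>> servo_tool(rows=[[[0,0,0],0],[[0,0,0],0],[[0,0,0],0],[[0,0,0],0],[[0,0,0],0],[[0,0,0],0],[[0,0,0],0],[[0,0,0],0]], grip=1)

```text
time: 13.3
tool_pos: [0.4585, 0.2892, 0.0348]
ee_rot: [-3.141, -0.002, -0.001]
wrist_force: [0.5, -0.0, 6.2]
width: 0.0495
```

>>> servo_tool(rows=[[[0,0,-0.1],0],[[0,0,-0.25],0],[[0,0,-0.4],0],[[0,0,-0.5],0],[[0,0,-0.5],0],[[0,0,-0.5],0],[[0,0,-0.5],0],[[0,0,-0.5],0]])

```text
time: 13.97
tool_pos: [0.4571, 0.2884, 0.0726]
ee_rot: [3.141, 0.001, -0.001]
wrist_force: [0.3, 1.3, -4.1]
width: 0.0492
```

>>> servo_tool(rows=[[[0,0,0],0],[[0,0,0],0],[[0,0,0],0]])

```text
time: 14.22
tool_pos: [0.4574, 0.2886, 0.073]
ee_rot: [3.141, 0.001, -0.001]
wrist_force: [-0.1, 0.6, -3.8]
width: 0.0498
```

```bash
python3 - <<'E'
from bench import robot
import cv2,numpy as np
s=robot.snapshot("side");cv2.imwrite("pics/sd8.png",cv2.resize(s["pixels"][90:320,180:400,::-1],None,fx=2.5,fy=2.5))
o=robot.get_obs();print(o['wrist_force'],o['width'],o['joint_torque'])
E
```

```text
[-0.6141585  -0.15256116 -4.462126  ] 0.04942197188517157 [-3.24501179e-04 -3.64394581e+01 -3.05476677e+01 -1.08202800e-02
 -4.98932437e-02  3.15237560e-05]
```

View pics/sd8.png

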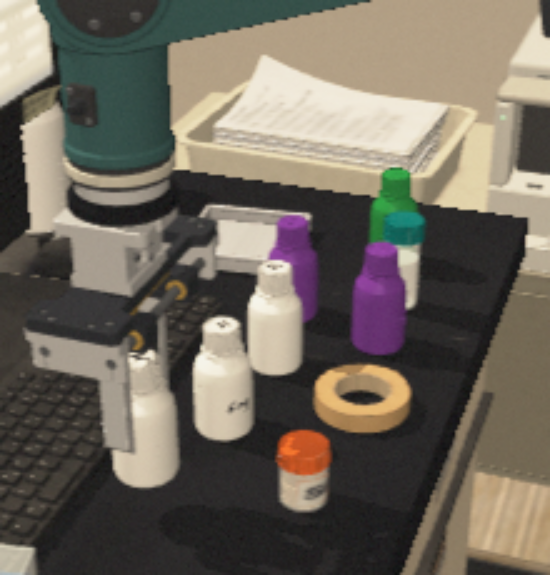

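A weighs about 4.2 N, so A is the full one; B and C stand in place at (222,385) and (275,320). I'll lift A and carry it over the others to the tray.

>>> servo_tool(rows=[[[0,0,-0.25],0],[[0,0,-0.5],0],[[0,0,-0.75],0],[[0,0,-1],0],[[0,0,-1],0]])

```text
time: 14.68
tool_pos: [0.4602, 0.29, 0.1586]
ee_rot: [-3.137, -0.009, -0.001]
wrist_force: [1.1, 0.3, -2.6]
width: 0.0489
```

>>> servo_tool(rows=[[[0,0.1,-0.2],0],[[0,0.3,-0.4],0],[[0.05,0.6,-0.5],0],[[0.1,0.8,-0.5],0],[[0.12,1,-0.5],0]])

```text
time: 15.1
tool_pos: [0.4676, 0.2078, 0.193]
ee_rot: [3.141, -0.001, -0.001]
wrist_force: [-0.2, -0.6, -4.5]
width: 0.049
```

>>> servo_tool(rows=[[[0,0.25,0],0],[[0,0.5,0],0],[[0,0.75,0],0],[[0,1,0],0]])

```text
time: 15.43
tool_pos: [0.4665, 0.1277, 0.1919]
ee_rot: [3.141, 0.002, -0.001]
wrist_force: [0.6, 0.1, -3.7]
width: 0.0492
```

>>> servo_tool(rows=[[[0,0.25,0],0],[[0,0.5,0],0],[[0,0.75,0],0],[[0,1,0],0]])

```text
time: 15.77
tool_pos: [0.4664, 0.0478, 0.192]
ee_rot: [3.142, 0.002, -0.001]
wrist_force: [-0.4, 0.6, -4.9]
width: 0.0495
```

>>> servo_tool(rows=[[[0.1,0.25,0],0],[[0.2,0.5,0],0],[[0.3,0.75,0],0],[[0.4,1,0],0]])

```text
time: 16.1
tool_pos: [0.4987, -0.0323, 0.192]
ee_rot: [-3.141, 0.002, -0.001]
wrist_force: [0.5, 0.2, -4.0]
width: 0.0491
```

>>> servo_tool(rows=[[[0.1,0.25,0],0],[[0.2,0.5,0],0],[[0.3,0.75,0],0],[[0.4,1,0],0],[[0.4,1,0],0],[[0.4,1,0],0]])

```text
time: 16.6
tool_pos: [0.5305, -0.112, 0.1917]
ee_rot: [-3.14, 0.003, -0.003]
wrist_force: [0.1, 1.0, -5.3]
width: 0.0491
```

```bash
python3 - <<'E'
from bench import robot
import cv2,numpy as np
s=robot.snapshot("wrist");cv2.imwrite("pics/w9.png",s["pixels"][:,:,::-1]);np.savez("w9.npz",K=s["camera_matrix"],T=s["world_from_camera"])
s=robot.snapshot("scene");cv2.imwrite("pics/sc9.png",s["pixels"][:,:,::-1])
o=robot.get_obs();print(o['wrist_force'],o['width'],o['tool_pos'])
E
```

```text
[-0.24594295 -0.20200652 -4.13673443] 0.04918017446214259 [ 0.53035455 -0.1106951   0.19239878]
```

View pics/w9.png

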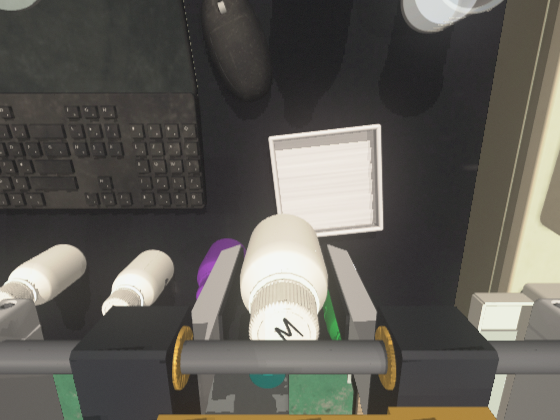

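View pics/sc9.png

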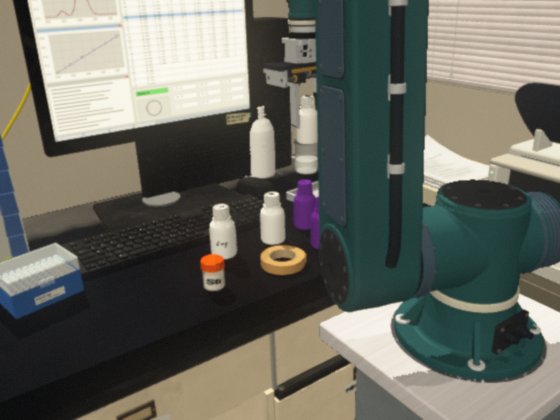

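The tray is fully visible in the wrist view. Its rim corners are at (270,138), (380,125), (383,231), and the near-left one is half hidden at about (280,238). The bottle is upright.

```bash
python3 - <<'E'
from h import *
w=np.load("w9.npz")
f=lambda u,v,z:ray('',u,v,z,w['K'],w['T']).round(4)
a,b,c,d=[f(*p,.02) for p in [(270,138),(380,125),(383,231),(280,238)]]
print(a,b,c,d,(a+c)/2)
E
```

```text
[ 0.5935 -0.0975  0.02  ] [ 0.6067 -0.2148  0.02  ] [ 0.4867 -0.2284  0.02  ] [ 0.4782 -0.1076  0.02  ] [ 0.5401  -0.16295  0.02   ]
```

>>> servo_tool(rows=[[[0.06,0.25,0],0],[[0.12,0.5,0],0],[[0.12,0.65,0],0],[[0.12,0.65,0],0],[[0.12,0.65,0],0]])

```text
time: 17.12
tool_pos: [0.5401, -0.1627, 0.1932]
ee_rot: [-3.14, 0.001, -0.001]
wrist_force: [0.1, 0.5, -3.7]
width: 0.0496
```

>>> servo_tool(rows=[[[0,0,0.2],0],[[0,0,0.4],0],[[0,0,0.6],0],[[0,0,0.8],0],[[0,0,1],0],[[0,0,1],0],[[0,0,1],0]])

```text
time: 17.7
tool_pos: [0.5396, -0.1619, 0.1126]
ee_rot: [-3.14, 0.002, 0.0]
wrist_force: [-0.2, 0.1, -3.7]
width: 0.0492
```

>>> servo_tool(rows=[[[0,0,0.2],0],[[0,0,0.4],0],[[0,0,0.55],0],[[0,0,0.65],0],[[0,0,0.65],0],[[0,0,0.65],0],[[0,0,0.65],0]])

```text
time: 18.28
tool_pos: [0.5413, -0.1636, 0.0627]
ee_rot: [3.141, -0.002, -0.001]
wrist_force: [0.0, 0.6, -3.9]
width: 0.0491
```

```bash
python3 - <<'E'
from bench import robot
import cv2,numpy as np
s=robot.snapshot("side");cv2.imwrite("pics/sd10.png",cv2.resize(s["pixels"][100:260,220:400,::-1],None,fx=3,fy=3))
s=robot.snapshot("wrist");cv2.imwrite("pics/w10.png",s["pixels"][:,:,::-1])
o=robot.get_obs();print(o['wrist_force'],o['width'],o['tool_pos'])
E
```

```text
[ 0.44179236 -0.40651077 -4.03327216] 0.04956048785642983 [ 0.54132558 -0.1637095   0.06283582]
```

View pics/sd10.png

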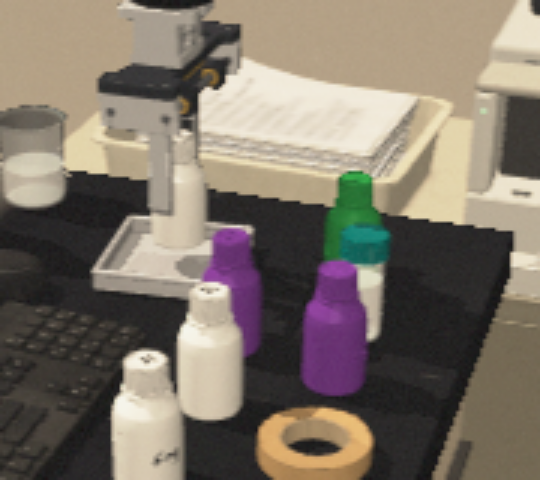

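View pics/w10.png

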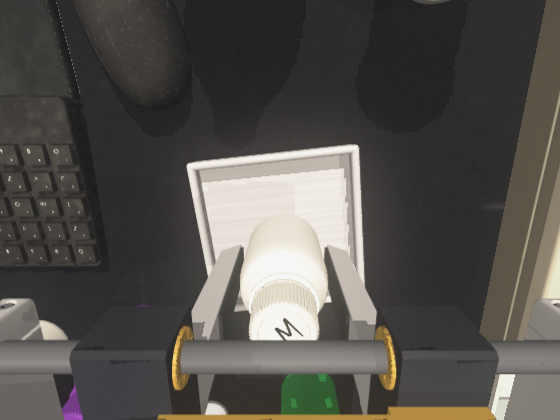

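The bottle hangs above the tray, near its centre. The last centimetres go slowly.

>>> servo_tool(rows=[[[0,0,0.08],0],[[0,0,0.15],0],[[0,0,0.2],0],[[0,0,0.23],0],[[0,0,0.25],0],[[0,0,0.26],0],[[0,0,0.26],0],[[0,0,0.26],0]])

```text
time: 19.05
tool_pos: [0.5406, -0.1634, 0.0408]
ee_rot: [3.141, -0.0, -0.001]
wrist_force: [0.5, -0.2, -4.2]
width: 0.0489
```

>>> servo_tool(rows=[[[0,0,0.01],0],[[0,0,0.02],0],[[0,0,0.03],0],[[0,0,0.03],0],[[0,0,0.03],0]])

```text
time: 19.47
tool_pos: [0.5409, -0.1635, 0.0398]
ee_rot: [3.141, -0.001, -0.001]
wrist_force: [-3.4, 2.1, 5.9]
width: 0.0495
```

The bottle is now bearing on the tray. Release and retreat.

>>> servo_tool(rows=[[[0,0,0],0],[[0,0,0],0],[[0,0,0],0],[[0,0,0],0],[[0,0,0],0],[[0,0,0],0]], grip=-0.5)

```text
time: 19.97
tool_pos: [0.5405, -0.1634, 0.0381]
ee_rot: [3.142, 0.0, -0.001]
wrist_force: [0.4, 0.8, 0.1]
width: 0.0707
```

>>> servo_tool(rows=[[[0,0,-0.15],0],[[0,0,-0.4],0],[[0,0,-0.7],0],[[0,0,-1],0],[[0,0,-1],0]])

```text
time: 20.38
tool_pos: [0.5439, -0.1647, 0.1254]
ee_rot: [3.137, -0.011, -0.001]
wrist_force: [0.1, -0.1, 0.7]
width: 0.0702
```

>>> servo_tool(rows=[[[0,0,-0.3],0],[[0,0,-0.6],0],[[0,0,-1],0],[[0,0,-1],0],[[0,0,-1],0]])

```text
time: 20.8
tool_pos: [0.5417, -0.1639, 0.2009]
ee_rot: [3.139, -0.005, -0.001]
wrist_force: [0.5, -0.3, 0.6]
width: 0.0701
```

```bash
python3 - <<'E'
from bench import robot
import cv2,numpy as np
s=robot.snapshot("side");cv2.imwrite("pics/sd11.png",cv2.resize(s["pixels"][100:280,220:400,::-1],None,fx=3,fy=3))
s=robot.snapshot("wrist");cv2.imwrite("pics/w11.png",s["pixels"][:,:,::-1]);np.savez("w11.npz",K=s["camera_matrix"],T=s["world_from_camera"])
E
```

```text
(no output)
```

View pics/sd11.png

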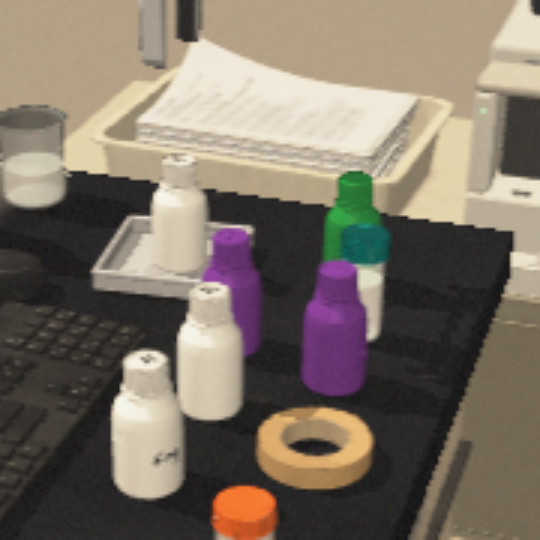

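View pics/w11.png

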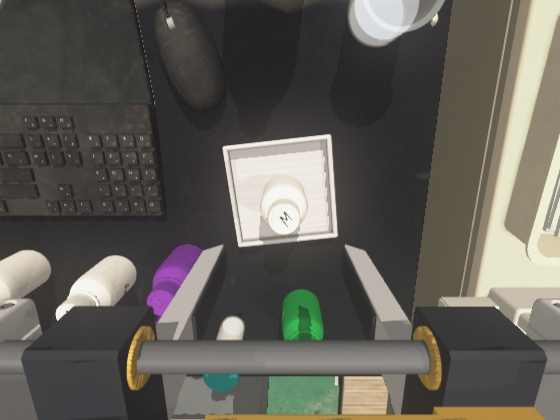

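The full bottle stands in the tray with its base near (283,195) in the wrist view, central and upright. B and C stand where they were. The gripper is clear of everything.

```bash
python3 - <<'E'
from h import *
w=np.load("w11.npz")
f=lambda u,v,z:ray('',u,v,z,w['K'],w['T']).round(4)
print('A cap',f(286,217,.105),'tray',(f(224,149,.02)+f(338,239,.02))/2)
for n,p in [('B',(149,360)),('C',(211,290))]: print(n,ray('side',220+p[0]/3,100+p[1]/3,.1).round(3))
from bench import robot
print(robot.close_job())
E
```

```text
A cap [ 0.5395 -0.1659  0.105 ] tray [ 0.5385 -0.1635  0.02  ]
B [0.434 0.166 0.1  ]
C [0.428 0.055 0.1  ]
the job is handed in; nothing more can be done
None
```

The full bottle is standing in the tray, the two empty ones are back where they started, and the job is handed in at about 21 s of the 69 s allowed.

**Which was full:** I lifted all three white-capped bottles. The one nearest the tray and the middle one pulled with about 0 to 0.8 N downward, so both are empty. The leftmost pulled with about 4.2 N, so it is the full one. I set it down slowly in the tray before opening the gripper.

**Last checks:**
- **Full bottle:** its cap is about 3 mm from the tray's centre, and it looks upright in the side and wrist views.
- **Empty bottles:** both look upright and sit within about 3 mm of their starting positions, measured with the same side camera before and after.
- **Gripper:** it was empty and well clear of everything.

No check failed. The one disagreement was that the side camera read positions about 1 cm off from the wrist camera, so I used the wrist camera for placing.

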